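Clamp the oxygen cylinder in its transport bracket

ROBOT

A 6-joint arm with a two-finger parallel gripper is mounted at the origin on the work surface. World frame = base frame: x ahead of the robot, y to its left, z up, the work surface at z = 0. Lengths are in mm, angles in rad, forces in N, time in s.
With the tool pointing down it reaches from about 300 to 775 mm from the base axis. Payload 14.6 kg.
Tool frame: the origin (TCP) lies midway between the tips of the shut fingers; the grasp point (between the pads) lies 19 mm behind it; z points along the fingers, y is the direction in which the jaws open and shut (so a half turn about z gives the same grasp; the last joint's range is limited). The gripper opens to 94 mm and grips with 3 to 60 N. Pads are 16 mm wide; open, the fingers measure 119 mm over their backs; the gripper's body (75 mm by 177 mm) begins 78 mm behind the grasp point.
Start: joints at [-1.319, 0.3, 1.521, -0, 1.321, -0.067], TCP at [172.378, -522.279, 205.446] pointing down, gripper open.
Joint ranges: [-3.03, 3.03], [-0.79, 2.21], [0.23, 2.52], [-1.04, 4.18], [0, 3.07], [-2.55, 2.55]. Speed limits (rad/s): [2.22, 2.22, 2.57, 3.14, 3.14, 3.14].

INTERFACE

Orientations are given as [roll, pitch, yaw] about the fixed x, y, z axes, in that order (R = Rz(yaw) Ry(pitch) Rx(roll)).
In Python, from cell import read_state, camera, get_calibration, sign_off gives the robot as it stands.
- The arm moves only by the tool carry_out, never from a script. Its argument "series" is a list of rows, each an object with "delta_pos": the shift along the world's x, y, z in mm, a list of three; "turn": the turn, a rotation vector about the world's x, y, z in rad, a list of three; "hand": the opening, from 0 (shut) to 1 (fully open). A call has 1 to 8 rows; each row is the pose to reach, as a shift and turn from the pose commanded when the call began; what a row does not reach only later rows make up. A row lasts 1/8 s, in which the tool goes at most 62.5 mm and 10.7 degrees, less where a joint would pass 70% of its speed; a pose out of reach is approached as far as the arm can. A call with a gripper value outside its range is refused whole. The fingers move at their own pace and stop on an object; "squeeze" is the grip in N (left out, the last holds). Time passes only in rows, so rows that repeat a pose let the fingers close. It gives the time, the measured TCP pose, the force and the opening at its end, in the units of the state.
- read_state(): the state, without advancing time (a new reading comes with each control period).
- camera(name): name is "scene" or "side" or "wrist"; returns the picture (384x512x3 uint8, red, green, blue); there is no depth.
- get_calibration(name): a dict with "intrinsics" (3x3 intrinsics, pixels), "k1" (the pictures are not rectified: a ray, as slopes to the right and down, at radius r is drawn at 1 + k1 r^2 times it, then the intrinsics apply), "pose" (4x4, takes a point from camera to world coordinates). Camera axes: x right, y down, z forward; pixel columns grow to the right and rows downward; lengths in mm; the calibration is good to about 2 mm. A picture is of the moment at which its call begins: read the wrist's pose just before it. get_calibration takes no time and is no camera call; for the wrist camera it gives the pose at the moment of the call.
- sign_off(): hands the job in, once; it reports no verdict.
The state is a dict: "clock": time; "joints": joint angles; "qd": joint speeds; "effort": joint torques, N m; "eef_pos": TCP position; "eef_rot": TCP orientation; "wrist_force": force on the tool from outside, world axes, zero at the start; "moment": the same for the moment, N m; "finger_gap": finger opening in mm.
Only numpy, scipy, OpenCV 4.12 (cv2) and the standard library are available. Lean on these libraries where they do the work, as an engineer would, in place of code of your own. Each camera call takes 0.05 s, during which the arm holds its last target.

TASK

The white oxygen cylinder lying in the grey transport bracket is not yet secured. With the back or tip of the fingers push the bracket's hinged steel strap over until it lies fully down on the cylinder, and only then push the cam lever all the way down so that its claws lock the strap. Only push: clamp the fingers hard on nothing, force nothing, leave the cylinder lying in its bracket and the gauge, regulator and T-handle key where they are, and take the hand clear at the end.

Things in the scene. Friction and masses are not known exactly. Their poses are not given: they have to be found in the camera images.
- bracket: Grey steel bracket bolted to the plate, base 200 x 210 x 8 mm, two rubber-lined saddles at x = -60 and 60 mm. Origin on the plate (z = 0) under the middle of the cylinder's bed; x along the cylinder to its valve end, y towards the strap's hinge, z up. A blue vise with an upright cylinder, 275 mm tall, is bolted at the robot's right (world x 260, y -520 mm, reaching 145 mm round it)
- strap_hinge (a point): Hinge axis of the strap, parallel to the bracket's x; at bracket x = 0, y = 62, z = 66 mm
- strap (a joint): Strap angle, rad: 0 = shut on the cylinder; grows as it swings up and away to the bracket's +y side, stop 2.05; starts at 1.45 to 1.95. Stiff steel band 30 mm wide (bracket x -15 to 15), arching over the cylinder, outer radius 45 mm about the cylinder's axis when shut, then a straight tail with a cross pin. Stiff hinge (0.16 N m): stays where it is left, must be pushed all the way
- strap_tail (a point): Middle of the outer face of the strap's straight tail (26 mm wide, 56 mm long). Strap shut: at bracket y = -71, z = 69 mm, facing up, and the tail's end pin at y = -98, z = 64 mm. It turns about the hinge: strap open, it stands about 200 mm high and faces the bracket's +y side
- strap_crown (a point): Point on the outer face of the strap's arch; strap shut, it is the highest point (bracket y = 0, z = 107 mm) and faces up. The strap stops on its rubber lining and the lever on a rubber bump: both stops give about 2 mm under 10 N at their ends and spring back
- lever_pivot (a point): Pivot axis of the cam lever, parallel to the bracket's x; at bracket x = 0, y = -98, z = 40 mm
- cam_lever (a joint): Lever angle, rad: 0 = locked, handle level and pointing to the bracket's -y side, two claws hooked over the strap's cross pin; grows as the handle rises, stop 1.15; starts at 0.75 to 1.05 with the claws clear. Stiff (0.35 N m, 4 to 7 N at the end), stays where it is left. The claws take the pin only when the strap is shut; with the lever down first, they block it
- lever_end (a point): Top of the rolled end of the lever's handle, 92 mm from the pivot; locked, it is at bracket y = -190, z = 46 mm. The handle is a flat steel plate 4 mm thick and 34 to 42 mm wide (along the bracket's x) on the line from the pivot to this end; push its upper side to lock
- cylinder: White aluminium oxygen cylinder, diameter 81 mm, shell 190 mm, 250 mm long with its brass valve, about 0.85 kg, lying loose in the saddles. Origin on its axis, 62 mm above the plate, mid-shell; x along the axis to the valve, which ends 155 mm from the origin
- gauge: Bystander: round chrome pressure gauge lying on its back, diameter 63 mm, 27 mm high, brass stem out to 55 mm along its -y. Origin under its centre
- regulator: Bystander: brass oxygen regulator with an aluminium yoke, lying along its x (from -64 to 61 mm), 38 mm high. Origin on the plate
- cylinder_key: Bystander: steel T-handle cylinder key lying flat, along its x from -61 to 61 mm, crossbar 84 mm long, 12 mm high. Origin on the plate

How it is judged (in metres and radians):
On the way, in this order (a step that is already met when the one before it is completed fails the run):
1. the strap lies fully down on the cylinder while the cam lever is still raised (value of joint strap below 0.03 rad and value of joint cam_lever above 0.5 rad), for 0.2 s.
2. the cam lever is pushed all the way down with the strap still shut (value of joint cam_lever below 0.06 rad and value of joint strap below 0.03 rad), for 0.2 s.
At the end, for the whole second after the job is handed in: Strap within 0.03 rad of shut, cam lever within 0.06 rad of its locked stop, cylinder at rest in its saddles within 20 mm of where it lay and in line with the bracket to 0.08 rad (all of step 2 and distance between cylinder and bracket below 0.072 m and distance of cylinder from where it was at the start of the episode below 0.02 m and angle between the x axis of cylinder and the x axis of bracket, either way round below 0.08 rad and linear speed of cylinder below 0.02 m/s); the robot touches nothing.
It fails at once if the cylinder is lifted or pushed out of its place (distance of cylinder from where it was at the start of the episode above 0.02 m).
It fails at once if the cam lever is pushed down while the strap is not shut (value of joint cam_lever below 0.4 rad and value of joint strap above 0.06 rad).
It fails at once if the strap, lever or cylinder is clamped hard between the fingers or forced (contact force between the fingers and strap above 90 N or contact force between the fingers and cam_lever above 90 N or contact force between the fingers and cylinder above 90 N).
It fails at once if the gauge, regulator or key is moved (distance of any of gauge, regulator, cylinder_key from where it was at the start of the episode above 0.015 m).
It also fails if it takes over 45 s, if anything falls off the work surface, if the arm or the gripper's body presses on something with over 40 N, if the wrist force passes 120 N, or if a joint passes its speed limit or range.

## Working session

There is one attempt and no reset: what is moved stays moved. The work goes in short steps, Python scripts to look and compute and a tool call to move; the robot and the scene stay as the last step left them, time stands still between calls to the robot, and variables do not carry over. Pictures are saved under pics/ and viewed, and the job is handed in when it is done.

Besides the shell and the picture viewer there is one more tool, called after "Emit:" by a JSON object that holds its "method" and its "body". carry_out: Moves the arm, as the interface text tells. Its arguments: {"type":"object","properties":{"series":{"type":"array"},"squeeze":{"type":"number"}},"required":["series"]}

```bash
ls; mkdir -p pics; python3 - <<'E'
from cell import *
import cv2
print(read_state())
for n in ("scene","side","wrist"):
    c=get_calibration(n); print(n,c)
    cv2.imwrite(f"pics/{n}0.png",cv2.cvtColor(camera(n),cv2.COLOR_RGB2BGR))
E
```

```text
pics
{'clock': 0.0, 'joints': array([-1.31861483e+00,  3.00483373e-01,  1.52159762e+00,  5.37963121e-06,
        1.32069714e+00, -6.65933022e-02]), 'qd': array([ 5.42209347e-04, -1.78987527e-05,  4.06362882e-04,  2.82462423e-04,
       -1.59821891e-03,  1.77485662e-03]), 'effort': array([ 4.41792190e-04, -5.31808448e+01, -3.52732301e+01,  7.09131989e-02,
        2.44293694e-02, -1.08625734e-04]), 'eef_pos': array([ 172.30649642, -522.02886504,  204.8726042 ]), 'eef_rot': array([-3.14041015e+00, -8.40857309e-05,  3.18773414e-01]), 'wrist_force': array([5.92616555e-01, 1.72779120e-04, 2.09645998e-01]), 'moment': array([ 0.00499685,  0.0117912 , -0.03534338]), 'finger_gap': 94.20155638672773}
scene {'intrinsics': array([[476.16264436,   0.        , 252.46634359],
       [  0.        , 476.16264436, 184.54887852],
       [  0.        ,   0.        ,   1.        ]]), 'k1': -0.1834811781315309, 'pose': array([[ 3.62191603e-01,  7.27449713e-01, -5.82781397e-01,
         1.26335421e+03],
       [ 9.32076384e-01, -2.77876489e-01,  2.32418310e-01,
        -2.70878102e+02],
       [ 7.13138428e
[... 560 characters left out ...]
.56056271e-01, -7.54671981e-01,
         6.31649817e+02],
       [ 0.00000000e+00,  0.00000000e+00,  0.00000000e+00,
         1.00000000e+00]])}
wrist {'intrinsics': array([[278.31979798,   0.        , 260.62419536],
       [  0.        , 278.31979798, 193.6402192 ],
       [  0.        ,   0.        ,   1.        ]]), 'k1': -0.0075324985318186155, 'pose': array([[ 3.12384148e-01, -9.24378380e-01, -2.18953774e-01,
         2.36071100e+02],
       [-9.49955130e-01, -3.04259555e-01, -7.07910558e-02,
        -5.01437069e+02],
       [-1.18105638e-03,  2.30110264e-01, -9.73163846e-01,
         3.83803277e+02],
       [ 0.00000000e+00,  0.00000000e+00,  0.00000000e+00,
         1.00000000e+00]])}
```

View pics/scene0.png

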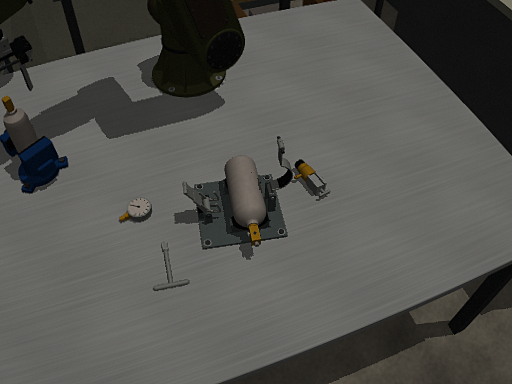

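View pics/side0.png

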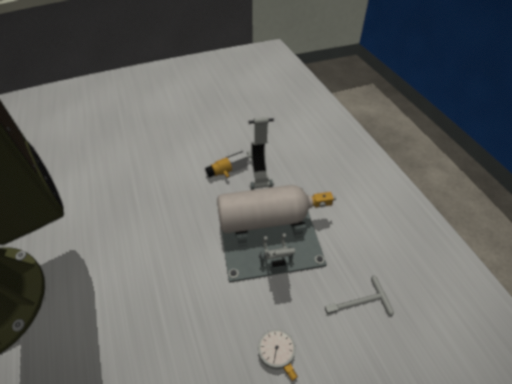

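View pics/wrist0.png

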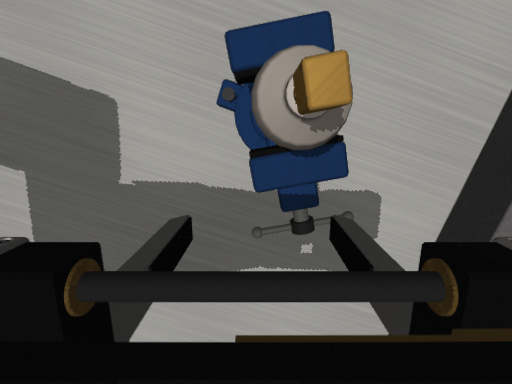

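The scene view shows the bracket around (240,210) and the side view around (275,240). The strap is open towards the regulator, and the lever is raised towards the gauge. I'll zoom in on both views.

```bash
python3 - <<'E'
import cv2
a=cv2.imread("pics/scene0.png")[125:255,170:340]; cv2.imwrite("pics/s_z.png",cv2.resize(a,None,fx=4.6,fy=4.6,interpolation=cv2.INTER_CUBIC))
a=cv2.imread("pics/side0.png")[105:290,195:345]; cv2.imwrite("pics/d_z.png",cv2.resize(a,None,fx=3.2,fy=3.2,interpolation=cv2.INTER_CUBIC))
E
```

```text
(no output)
```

View pics/s_z.png

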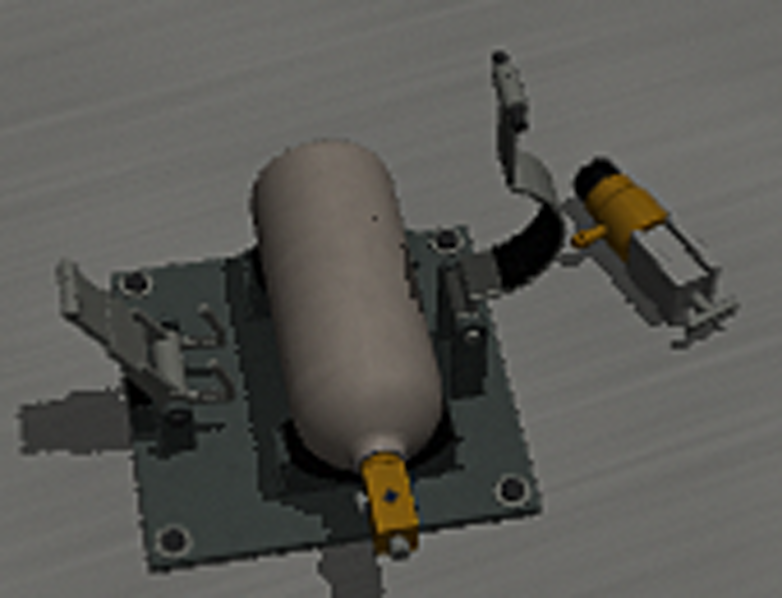

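View pics/d_z.png

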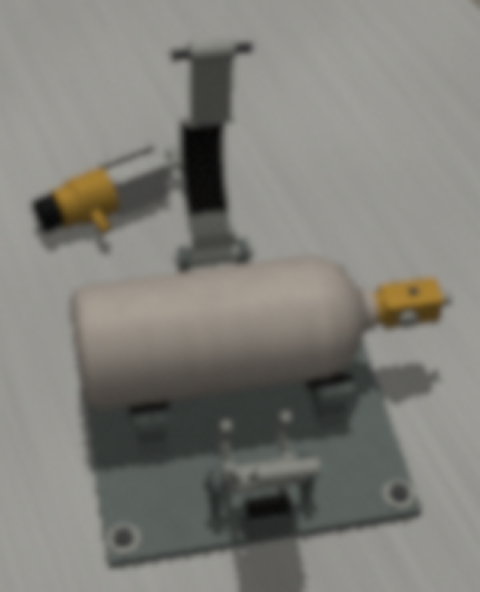

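```bash
cat > h.py <<'E'
import numpy as np
from cell import *
from scipy.optimize import least_squares
def proj(c,P):
    T=np.linalg.inv(c["pose"]); p=np.atleast_2d(P)@T[:3,:3].T+T[:3,3]
    s=p[:,:2]/p[:,2:]; s=s*(1+c["k1"]*(s**2).sum(1,keepdims=True))
    K=c["intrinsics"]; return np.c_[K[0,0]*s[:,0]+K[0,2],K[1,1]*s[:,1]+K[1,2]]
def rot(y,z,th): # strap/lever opening: from -y up
    return y*np.cos(th)+z*np.sin(th), -y*np.sin(th)+z*np.cos(th)
def strap(x,y,z,th):
    a,b=rot(y-62,z-66,th); return np.array([x,a+62,b+66])
def lever(x,y,z,th):
    a,b=rot(y+98,z-40,th); return np.array([x,a-98,b+40])
def b2w(p,P):
    P=np.atleast_2d(P);c,s=np.cos(p[2]),np.sin(p[2])
    return np.c_[p[0]+c*P[:,0]-s*P[:,1],p[1]+s*P[:,0]+c*P[:,1],P[:,2]]
E
python3 - <<'E'
from h import *
S,D=get_calibration("scene"),get_calibration("side")
fs=lambda u,v:np.array([u/4.6+170-.5,v/4.6+125-.5])
fd=lambda u,v:np.array([u/3.2+195-.5,v/3.2+105-.5])
def res(p):
    r=[]
    def add(P,c,px): r.extend((proj(c,b2w(p,P))[0]-px))
    for x,y,u,v in [(-100,-105,112,272),(100,-105,150,560),(100,105,540,508),(-100,105,467,228)]: add([x,y,8],S,fs(u,v))
    for x,y,u,v in [(-100,-105,110,560),(100,-105,420,512)]: add([x,y,8],D,fd(u,v))
    pin=strap(0,-98,64,p[3]); add(pin,S,fs(510,91)); add(pin,D,fd(212,50))
    le=lever(0,-190,44,p[4]); add(le,S,fs(66,290)); add(le,D,fd(278,467))
    return r
s=least_squares(res,[600,-100,0.5,1.7,.9]); print(s.x,np.round(s.fun.reshape(-1,2),1))
p=s.x
for n,P in dict(tail=strap(0,-71,69,p[3]),pin=strap(0,-98,64,p[3]),crown=strap(0,0,107,p[3]),hinge=[0,62,66],lev=lever(0,-190,46,p[4]),levpiv=[0,-98,40]).items(): print(n,np.round(P),np.round(b2w(p,P)))
E
```

```text
[ 5.88777016e+02 -3.89075062e+01 -1.97313689e-01  1.80711534e+00
  1.18971252e+00] [[-0.   0.1]
 [-0.1  1.3]
 [ 0.5  0.3]
 [ 0.4 -0.4]
 [-2.4  0.3]
 [-0.1 -0.4]
 [ 0.2  1.6]
 [-0.8  0.8]
 [-0.4 -1.7]
 [ 2.1 -0.3]]
tail [  0.  96. 195.] [[608.  55. 195.]]
pin [  0.  98. 222.] [[608.  57. 222.]]
crown [  0. 116. 117.] [[612.  75. 117.]]
hinge [ 0 62 66] [[601.  22.  66.]]
lev [   0. -127.  128.] [[ 564. -163.  128.]]
levpiv [  0 -98  40] [[ 570. -135.   40.]]
```

Emit:
{"method": "carry_out", "body": {"series": [{"delta_pos": [0,0,60],"turn": [0,0,0],"hand": 1},{"delta_pos": [0,0,120],"turn": [0,0,0],"hand": 1},{"delta_pos": [0,0,150],"turn": [0,0,0],"hand": 0},{"delta_pos": [50,40,150],"turn": [0,0,0.17],"hand": 0},{"delta_pos": [90,85,150],"turn": [0,0,0.34],"hand": 0},{"delta_pos": [130,130,150],"turn": [0,0,0.51],"hand": 0},{"delta_pos": [170,175,150],"turn": [0,0,0.68],"hand": 0},{"delta_pos": [210,220,150],"turn": [0,0,0.85],"hand": 0}]}}

```text
clock: 1.15
eef_pos: [383.3, -300.6, 355.4]
eef_rot: [-3.142, 0.0, 1.174]
wrist_force: [0.3, -0.3, -0.2]
finger_gap: 37.3
```

Emit:
{"method": "carry_out", "body": {"series": [{"delta_pos": [40,40,0],"turn": [0,0,0.1],"hand": 0},{"delta_pos": [80,80,0],"turn": [0,0,0.2],"hand": 0},{"delta_pos": [120,120,0],"turn": [0,0,0.2],"hand": 0},{"delta_pos": [160,160,0],"turn": [0,0,0.2],"hand": 0},{"delta_pos": [195,200,0],"turn": [0,0,0.2],"hand": 0},{"delta_pos": [195,200,0],"turn": [0,0,0.2],"hand": 0},{"delta_pos": [195,200,0],"turn": [0,0,0.2],"hand": 0}]}}

```text
clock: 2.02
eef_pos: [577.2, -102.5, 355.2]
eef_rot: [-3.141, 0.0, 1.369]
wrist_force: [0.1, -0.3, 1.1]
finger_gap: 0.7
```

```bash
python3 - <<'E'
from h import *
import cv2,pickle
print(read_state()["eef_pos"],read_state()["eef_rot"])
c=get_calibration("wrist");im=camera("wrist");pickle.dump((c,im),open("w1.pkl","wb"))
cv2.imwrite("pics/w1.png",cv2.resize(cv2.cvtColor(im,cv2.COLOR_RGB2BGR),None,fx=1.5,fy=1.5,interpolation=cv2.INTER_CUBIC))
E
```

```text
[ 577.15541834 -102.5216336   355.16997064] [-3.14100451e+00  1.91000167e-04  1.36897953e+00]
```

View pics/w1.png

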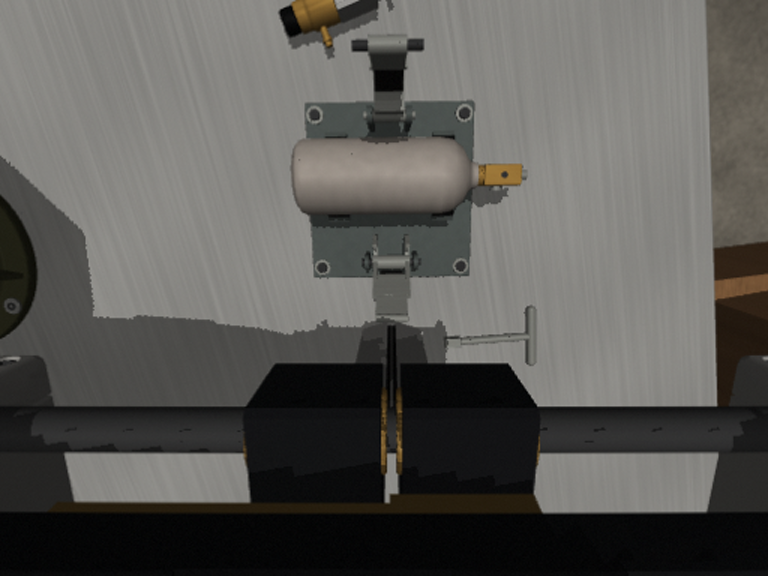

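The wrist view shows everything from above. At 1.5x, the bracket corners are at (306,103), (475,101), (470,275) and (315,277). The pin is at (388,45) and the lever end at (392,315). I'll refit with these added.

```bash
cat > fit.py <<'E'
from h import *
import pickle
S,D=get_calibration("scene"),get_calibration("side")
W=pickle.load(open("w1.pkl","rb"))[0]
fs=lambda u,v:np.array([u/4.6+170-.5,v/4.6+125-.5])
fd=lambda u,v:np.array([u/3.2+195-.5,v/3.2+105-.5])
fw=lambda u,v:np.array([u/1.5-.2,v/1.5-.2])
def res(p):
    r=[]
    def add(P,c,px): r.extend((proj(c,b2w(p,P))[0]-px))
    for x,y,u,v in [(-100,105,306,103),(100,105,475,101),(100,-105,470,275),(-100,-105,315,277)]: add([x,y,8],W,fw(u,v))
    for x,y,u,v in [(-100,-105,112,272),(100,-105,150,560),(100,105,540,508),(-100,105,467,228)]: add([x,y,8],S,fs(u,v))
    for x,y,u,v in [(-100,-105,110,560),(100,-105,420,512)]: add([x,y,8],D,fd(u,v))
    pin=strap(0,-98,64,p[3]); add(pin,W,fw(388,45)); add(pin,S,fs(510,91)); add(pin,D,fd(212,50))
    le=lever(0,-190,43,p[4]); add(le,W,fw(392,315)); add(le,S,fs(66,290)); add(le,D,fd(278,467))
    return r
s=least_squares(res,[600,-100,0.5,1.7,.9],loss="soft_l1"); print(s.x,np.round(s.fun.reshape(-1,2),1).tolist())
p=s.x; np.save("p.npy",p)
for n,P in dict(tail=strap(0,-71,69,p[3]),pin=strap(0,-98,64,p[3]),crown=strap(0,0,107,p[3]),hinge=[0,62,66],lev=lever(0,-190,46,p[4]),levpiv=[0,-98,40],xdir=[100,0,0]).items(): print(n,np.round(P),np.round(b2w(p,P)))
E
python3 fit.py
```

```text
[589.81874976 -38.79897493 -88.15785822  39.51094466 114.30972645] [[-1.0, -0.4], [0.1, -0.3], [-0.5, 1.0], [-0.9, 0.7], [-0.0, 0.5], [0.2, 1.8], [0.9, 0.5], [0.4, -0.3], [-1.6, 0.2], [0.4, -0.8], [0.3, 0.2], [0.7, 1.8], [-0.6, 0.5], [-0.3, 4.7], [0.2, -1.3], [2.8, -1.2]]
tail [  0.  97. 194.] [[608.  56. 194.]]
pin [  0.  98. 222.] [[609.  58. 222.]]
crown [  0. 117. 116.] [[612.  76. 116.]]
hinge [ 0 62 66] [[602.  22.  66.]]
lev [   0. -125.  128.] [[ 566. -161.  128.]]
levpiv [  0 -98  40] [[ 571. -135.   40.]]
xdir [100   0   0] [[688. -58.   0.]]
```

Emit:
{"method": "carry_out", "body": {"series": [{"delta_pos": [10,55,0],"turn": [0,0,0],"hand": 0},{"delta_pos": [20,110,0],"turn": [0,0,0],"hand": 0},{"delta_pos": [31,165,0],"turn": [0,0,0],"hand": 0},{"delta_pos": [41,211,0],"turn": [0,0,0],"hand": 0},{"delta_pos": [41,211,-50],"turn": [0,0,0],"hand": 0},{"delta_pos": [41,211,-105],"turn": [0,0,0],"hand": 0},{"delta_pos": [41,211,-155],"turn": [0,0,0],"hand": 0},{"delta_pos": [41,211,-155],"turn": [0,0,0],"hand": 0}]}}

```text
clock: 3.08
eef_pos: [616.9, 107.4, 197.8]
eef_rot: [-3.136, 0.002, 1.367]
wrist_force: [-0.3, 0.5, 0.4]
finger_gap: 0.4
```

```bash
cat > look.py <<'E'
import sys,cv2,pickle
from h import *
n=sys.argv[2]; print(read_state()["eef_pos"],read_state()["clock"])
c=get_calibration(n);im=camera(n);pickle.dump((c,im),open(f"{sys.argv[1]}.pkl","wb"))
b=cv2.cvtColor(im,cv2.COLOR_RGB2BGR); f=1.5
if len(sys.argv)>3:
    x,y,w,h=map(int,sys.argv[3:7]); b=b[y:y+h,x:x+w]; f=min(780/w,590/h)
cv2.imwrite(f"pics/{sys.argv[1]}.png",cv2.resize(b,None,fx=f,fy=f,interpolation=cv2.INTER_CUBIC)); print(f)
E
python3 look.py s2 scene 160 80 200 160; python3 look.py d2 side 170 20 220 270
```

```text
[616.93796463 107.38637555 197.77752168] 3.075
3.6875
[618.22602755 107.72290809 201.06179445] 3.125
2.185185185185185
```

View pics/s2.png

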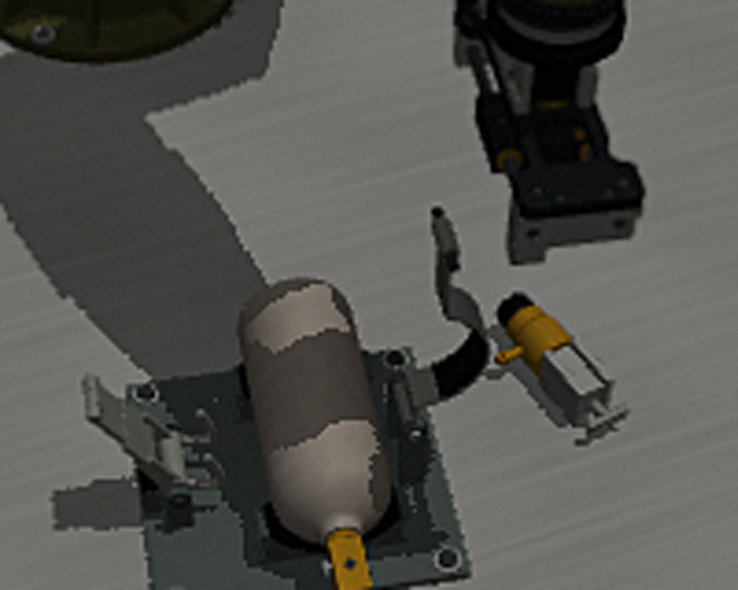

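View pics/d2.png

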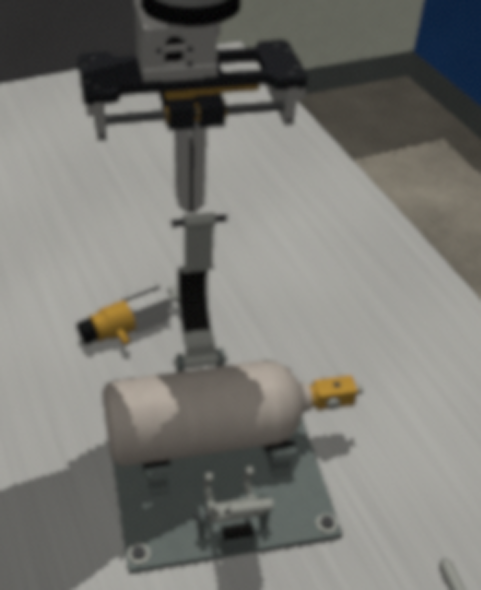

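Emit:
{"method": "carry_out", "body": {"series": [{"delta_pos": [-4,-20,0],"turn": [0,0,0],"hand": 0},{"delta_pos": [-7,-37,0],"turn": [0,0,0],"hand": 0},{"delta_pos": [-10,-51,0],"turn": [0,0,0],"hand": 0},{"delta_pos": [-12,-63,0],"turn": [0,0,0],"hand": 0},{"delta_pos": [-15,-75,0],"turn": [0,0,0],"hand": 0},{"delta_pos": [-17,-86,-1],"turn": [0,0,0],"hand": 0},{"delta_pos": [-19,-98,-3],"turn": [0,0,0],"hand": 0},{"delta_pos": [-22,-110,-6],"turn": [0,0,0],"hand": 0}]}}

```text
clock: 4.18
eef_pos: [596.3, -2.0, 194.2]
eef_rot: [3.142, 0.0, 1.369]
wrist_force: [0.6, 0.8, -0.7]
finger_gap: 0.6
```

```bash
python3 look.py d3 side 170 20 220 270;python3 look.py s3 scene 160 80 200 160;
```

```text
[596.25169571  -2.00895526 194.21150662] 4.175
2.185185185185185
[595.87010736  -3.25198893 193.77663504] 4.225
3.6875
```

View pics/d3.png

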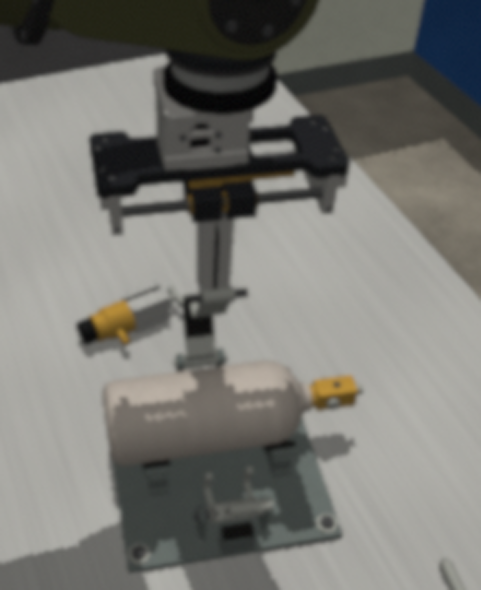

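View pics/s3.png

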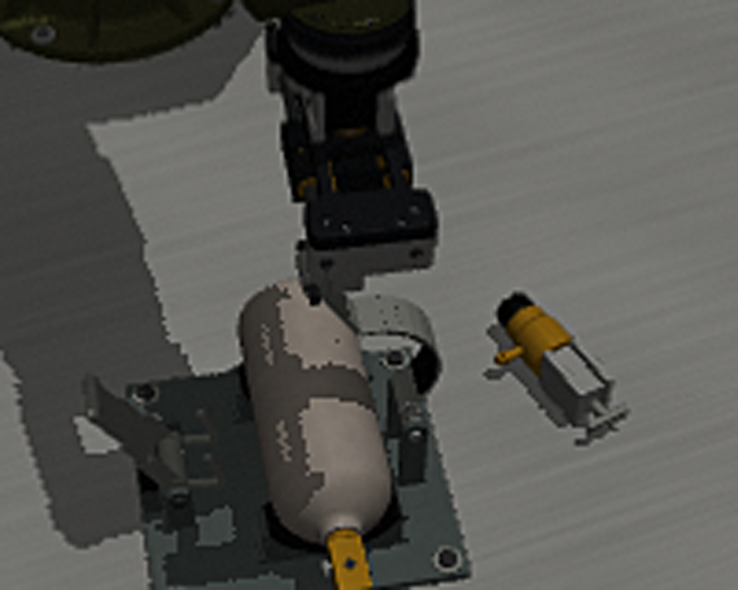

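Emit:
{"method": "carry_out", "body": {"series": [{"delta_pos": [-2,-11,-3],"turn": [0,0,0],"hand": 0},{"delta_pos": [-4,-23,-8],"turn": [0,0,0],"hand": 0},{"delta_pos": [-7,-34,-15],"turn": [0,0,0],"hand": 0},{"delta_pos": [-9,-45,-22],"turn": [0,0,0],"hand": 0},{"delta_pos": [-11,-55,-31],"turn": [0,0,0],"hand": 0},{"delta_pos": [-13,-65,-41],"turn": [0,0,0],"hand": 0},{"delta_pos": [-14,-73,-50],"turn": [0,0,0],"hand": 0},{"delta_pos": [-15,-78,-61],"turn": [0,0,0],"hand": 0}]}}

```text
clock: 5.28
eef_pos: [581.4, -79.9, 132.9]
eef_rot: [3.141, 0.0, 1.369]
wrist_force: [-0.3, -0.3, 1.4]
finger_gap: 0.1
```

```bash
python3 look.py d4 side 170 20 220 270;python3 look.py s4 scene 160 80 200 160;
```

```text
[581.37419322 -79.88877767 132.86045735] 5.275
2.185185185185185
[580.68096283 -80.13481508 131.25819715] 5.325
3.6875
```

View pics/d4.png

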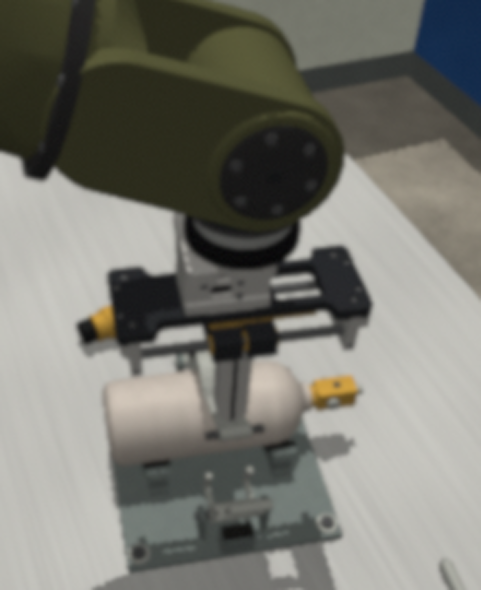

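View pics/s4.png

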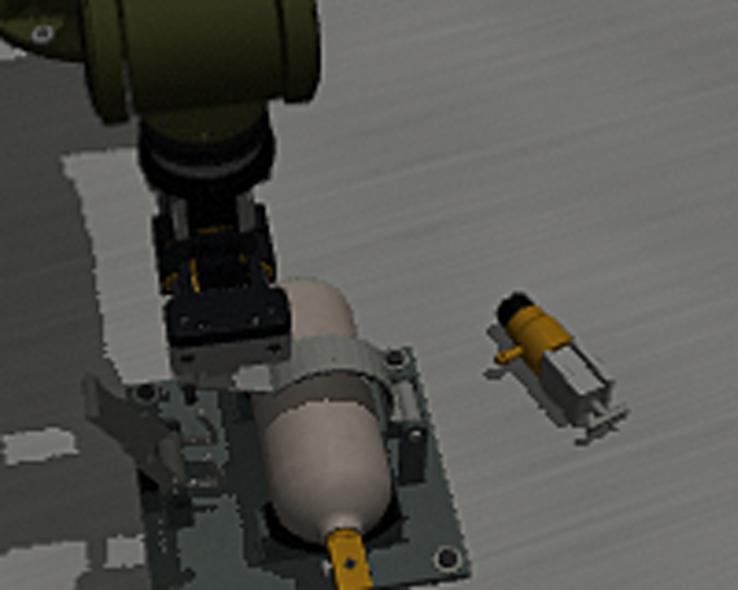

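Emit:
{"method": "carry_out", "body": {"series": [{"delta_pos": [-1,-7,-12],"turn": [0,0,0],"hand": 0},{"delta_pos": [-2,-12,-22],"turn": [0,0,0],"hand": 0},{"delta_pos": [-3,-15,-32],"turn": [0,0,0],"hand": 0},{"delta_pos": [-3,-18,-41],"turn": [0,0,0],"hand": 0},{"delta_pos": [-4,-20,-49],"turn": [0,0,0],"hand": 0},{"delta_pos": [-4,-21,-57],"turn": [0,0,0],"hand": 0},{"delta_pos": [-4,-21,-62],"turn": [0,0,0],"hand": 0},{"delta_pos": [-4,-21,-62],"turn": [0,0,0],"hand": 0}]}}

```text
clock: 6.38
eef_pos: [577.3, -100.2, 71.1]
eef_rot: [-3.141, -0.0, 1.369]
wrist_force: [-0.4, 0.4, -0.3]
finger_gap: 0.8
```

Emit:
{"method": "carry_out", "body": {"series": [{"delta_pos": [0,0,-2],"turn": [0,0,0],"hand": 0},{"delta_pos": [0,0,-4],"turn": [0,0,0],"hand": 0},{"delta_pos": [0,0,-4],"turn": [0,0,0],"hand": 0}]}}

```text
clock: 6.75
eef_pos: [577.8, -100.3, 68.6]
eef_rot: [3.14, -0.0, 1.369]
wrist_force: [-2.9, 0.1, 8.8]
finger_gap: 0.3
```

Emit:
{"method": "carry_out", "body": {"series": [{"delta_pos": [0,0,-2],"turn": [0,0,0],"hand": 0},{"delta_pos": [0,0,-3],"turn": [0,0,0],"hand": 0},{"delta_pos": [0,0,-3],"turn": [0,0,0],"hand": 0},{"delta_pos": [0,0,-3],"turn": [0,0,0],"hand": 0}]}}

```text
clock: 7.25
eef_pos: [578.1, -100.3, 67.7]
eef_rot: [3.139, 0.0, 1.369]
wrist_force: [-12.4, 2.3, 29.3]
finger_gap: 0.4
```

```bash
python3 look.py d5 side 170 60 220 230;python3 look.py s5 scene 160 80 200 160;python3 look.py w5 wrist
```

```text
[ 578.13505321 -100.31920549   67.66537538] 7.25
2.5652173913043477
[ 578.12752324 -100.33355331   67.66047779] 7.3
3.6875
[ 578.12382947 -100.30456003   67.65641732] 7.35
1.5
```

View pics/d5.png

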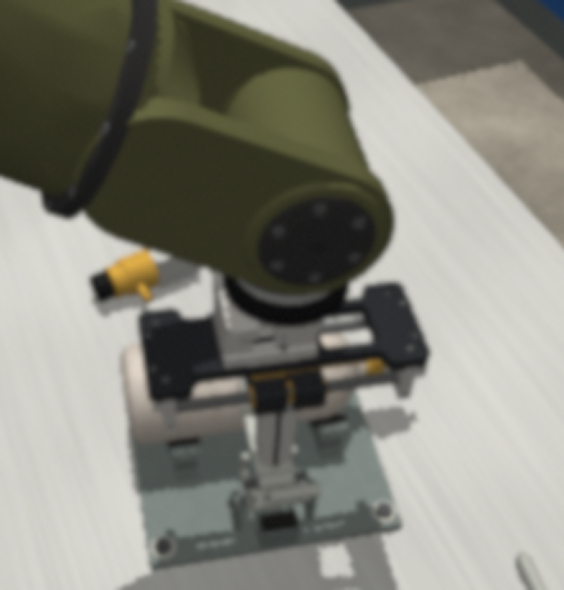

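View pics/s5.png

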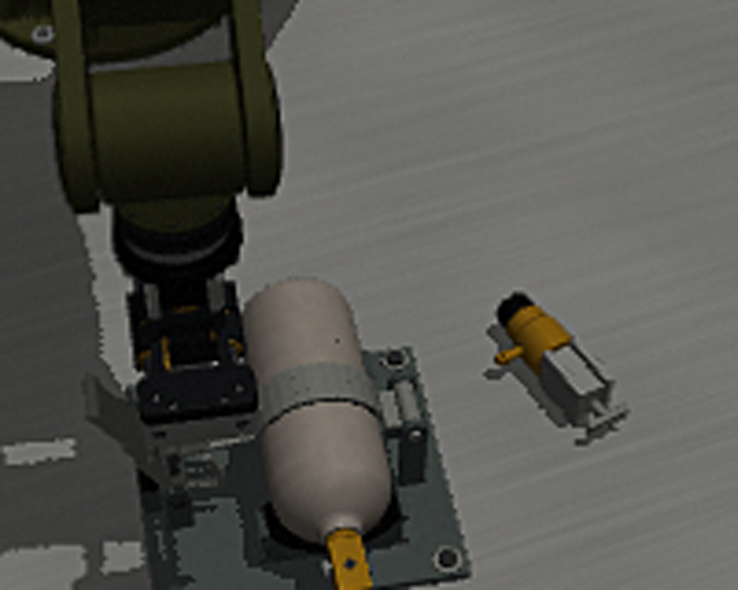

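View pics/w5.png

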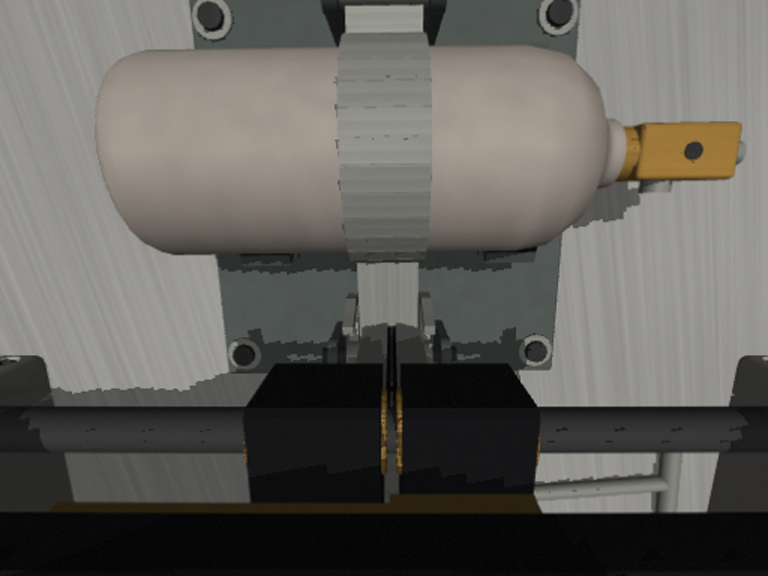

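The strap is shut: it lies flat across the cylinder at (385,150), and the force climbed to 29 N at the stop. The lever is still raised. Next I'll measure the lever angle from each view.

Emit:
{"method": "carry_out", "body": {"series": [{"delta_pos": [0,1,20],"turn": [0,0,0],"hand": 0},{"delta_pos": [0,2,60],"turn": [0,0,0],"hand": 0},{"delta_pos": [0,2,100],"turn": [0,0,0],"hand": 0},{"delta_pos": [4,20,140],"turn": [0,0,0],"hand": 0},{"delta_pos": [4,20,180],"turn": [0,0,0],"hand": 0},{"delta_pos": [4,20,180],"turn": [0,0,0],"hand": 0}]}}

```text
clock: 8.15
eef_pos: [582.3, -80.2, 247.6]
eef_rot: [3.136, -0.0, 1.369]
wrist_force: [1.0, -0.2, -1.0]
finger_gap: 0.5
```

```bash
python3 look.py d6 side 220 170 110 120;python3 look.py s6 scene 160 155 120 90;python3 look.py w6 wrist; python3 - <<'E'
from h import *
p=np.load("p.npy")
S,D=get_calibration("scene"),get_calibration("side")
for n,c,o in (("s",S,(160,155,6.5)),("d",D,(220,170,590/120)),("w",get_calibration("wrist"),(0,0,1.5))):
    for ph in (.75,.85,.95,1.05,1.15):
        q=proj(c,b2w(p,np.array([lever(-19,-190,43,ph),lever(19,-190,43,ph)]))); print(n,ph,np.round((q+.5-o[:2])*o[2]).tolist())
    print(np.round((proj(c,b2w(p,[[-25,-98,40],[25,-98,40],strap(0,-98,64,0),strap(0,0,107,0)]))+.5-o[:2])*o[2]).tolist())
E
```

```text
[582.34087026 -80.24861628 247.60847154] 8.15
4.916666666666667
[581.64870445 -80.28060785 245.28270862] 8.2
6.5
[581.20970876 -80.25142419 243.87748123] 8.25
1.5
s 0.75 [[64.0, 217.0], [72.0, 299.0]]
s 0.85 [[81.0, 204.0], [88.0, 286.0]]
s 0.95 [[99.0, 192.0], [107.0, 274.0]]
s 1.05 [[119.0, 181.0], [127.0, 263.0]]
s 1.15 [[141.0, 171.0], [150.0, 253.0]]
[[253.0, 287.0], [268.0, 392.0], [255.0, 301.0], [512.0, 194.0]]
d 0.75 [[282.0, 526.0], [392.0, 508.0]]
d 0.85 [[279.0, 499.0], [389.0, 481.0]]
d 0.95 [[275.0, 472.0], [385.0, 454.0]]
d 1.05 [[271.0, 444.0], [380.0, 427.0]]
d 1.15 [[266.0, 417.0], [375.0, 400.0]]
[[223.0, 457.0], [349.0, 437.0], [290.0, 415.0], [242.0, 146.0]]
w 0.75 [[371.0, 421.0], [416.0, 421.0]]
w 0.85 [[370.0, 418.0], [416.0, 417.0]]
w 0.95 [[370.0, 413.0], [417.0, 413.0]]
w 1.05 [[369.0, 407.0], [417.0, 407.0]]
w 1.15 [[369.0, 400.0], [418.0, 399.0]]
[[367.0, 324.0], [419.0, 323.0], [393.0, 332.0], [392.0, 226.0]]
```

View pics/d6.png

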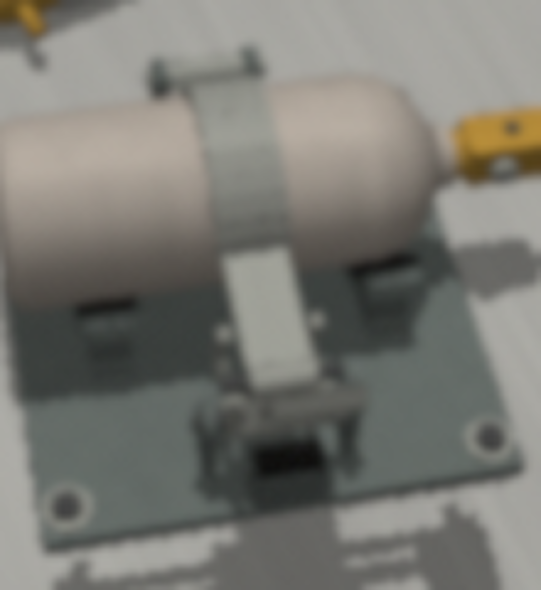

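View pics/s6.png

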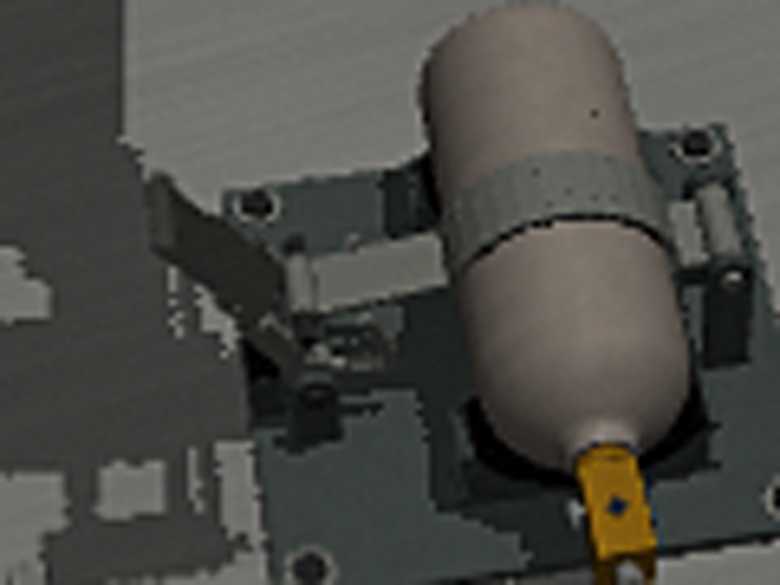

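View pics/w6.png

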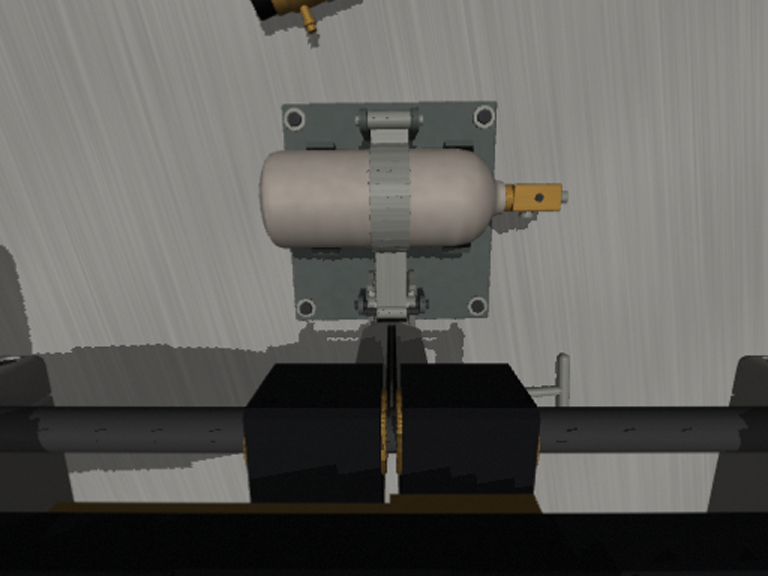

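The pivot projects about 18 mm from where I see it. That suggests the base plate isn't centred on the bracket origin in y. I'll refit with a free offset, using the hinge and pivot.

```bash
cat > fit2.py <<'E'
from h import *
import pickle
S,D=get_calibration("scene"),get_calibration("side")
W=pickle.load(open("w1.pkl","rb"))[0]; W6=pickle.load(open("w6.pkl","rb"))[0]
fs=lambda u,v:np.array([u/4.6+170-.5,v/4.6+125-.5])
fd=lambda u,v:np.array([u/3.2+195-.5,v/3.2+105-.5])
f6=lambda u,v:np.array([u/6.5+160-.5,v/6.5+155-.5])
e6=lambda u,v:np.array([u/4.917+220-.5,v/4.917+170-.5])
fw=lambda u,v:np.array([u/1.5-.2,v/1.5-.2])
L=[]
def res(p):
    r=[];L.clear()
    def add(n,P,c,px): L.append(n);r.extend((proj(c,b2w(p,P))[0]-px))
    y0=p[5]
    for x,y,u,v in [(-100,105,306,103),(100,105,475,101),(100,-105,470,275),(-100,-105,315,277)]: add("cw",[x,y+y0,8],W,fw(u,v))
    for x,y,u,v in [(-100,-105,112,272),(100,-105,150,560),(100,105,540,508),(-100,105,467,228)]: add("cs",[x,y+y0,8],S,fs(u,v))
    for x,y,u,v in [(-100,-105,110,560),(100,-105,420,512)]: add("cd",[x,y+y0,8],D,fd(u,v))
    pin=strap(0,-98,64,p[3]); add("pw",pin,W,fw(388,45)); add("ps",pin,S,fs(510,91)); add("pd",pin,D,fd(212,50))
    add("hw6",[0,62,66],W6,fw(390,120)); add("hs",[0,62,66],S,f6(723,235)); add("hd",[0,62,66],D,e6(205,68))
    add("vw6",[0,-98,40],W6,fw(392,303))
    le=lever(0,-190,43,p[4]); add("lw",le,W,fw(392,315)); add("ls",le,S,fs(66,290)); add("ld",le,D,fd(278,467))
    return r
s=least_squares(res,[590,-39,-.19,1.8,.9,0],loss="soft_l1"); print(s.x)
for n,v in zip(L,s.fun.reshape(-1,2)): print(n,np.round(v,1))
np.save("p.npy",s.x); p=s.x
print(proj(S,b2w(p,[[0,-98,40]])))
for n,P in dict(lev=lever(0,-190,46,p[4]),levpiv=[0,-98,40]).items(): print(n,np.round(P),np.round(b2w(p,P)))
t=read_state()["eef_pos"];d=t[:2]-p[:2];c,q=np.cos(p[2]),np.sin(p[2]);print("tcp in bracket",c*d[0]+q*d[1],-q*d[0]+c*d[1],t)
E
python3 fit2.py
```

```text
[ 5.93503465e+02 -2.02528348e+01 -1.94373926e-01  1.68500443e+00
  1.98712170e+01 -1.91274361e+01]
cw [-1.  -0.3]
cw [ 0.2 -0.1]
cw [-0.5  1.2]
cw [-0.9  0.7]
cs [-0.   0.5]
cs [0.1 1.7]
cs [0.7 0.5]
cs [ 0.3 -0.2]
cd [-1.7  0.3]
cd [ 0.5 -0.7]
pw [0.4 0.3]
ps [0.3 0.8]
pd [-0.4 -0.5]
hw6 [-0.1 -0.4]
hs [ 0.1 -0.2]
hd [-0.4 -0.1]
vw6 [-0.3  0.6]
lw [-0.3  1.5]
ls [1.7 0.4]
ld [ 2.1 -0.4]
[[207.14399497 205.56709646]]
lev [   0. -141.  122.] [[ 566. -159.  122.]]
levpiv [  0 -98  40] [[ 575. -116.   40.]]
tcp in bracket -0.6827372082505487 -61.31928807650811 [580.98962395 -80.28553418 243.20972265]
```

Emit:
{"method": "carry_out", "body": {"series": [{"delta_pos": [-7,-36,-20],"turn": [0,0,0],"hand": 0},{"delta_pos": [-7,-36,-75],"turn": [0,0,0],"hand": 0},{"delta_pos": [-7,-36,-120],"turn": [0,0,0],"hand": 0},{"delta_pos": [-7,-36,-137],"turn": [0,0,0],"hand": 0},{"delta_pos": [-9,-48,-137],"turn": [0,0,0],"hand": 0},{"delta_pos": [-11,-57,-137],"turn": [0,0,0],"hand": 0},{"delta_pos": [-12,-64,-138],"turn": [0,0,0],"hand": 0},{"delta_pos": [-13,-70,-142],"turn": [0,0,0],"hand": 0}]}}

```text
clock: 9.3
eef_pos: [568.9, -150.8, 103.7]
eef_rot: [3.139, -0.0, 1.369]
wrist_force: [0.5, 0.6, 5.0]
finger_gap: 0.6
```

```bash
python3 look.py d7 side 200 100 160 190;python3 look.py s7 scene 150 145 130 100
```

```text
[ 568.90095519 -150.83139583  103.65276557] 9.3
3.1052631578947367
[ 568.63472835 -151.33383242  102.90810614] 9.35
5.9
```

View pics/d7.png

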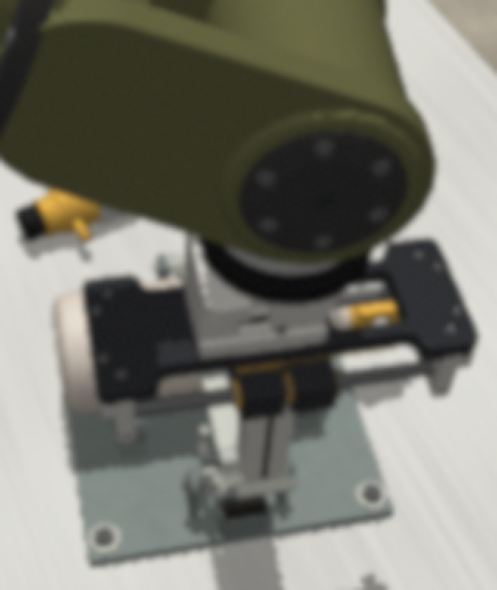

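View pics/s7.png

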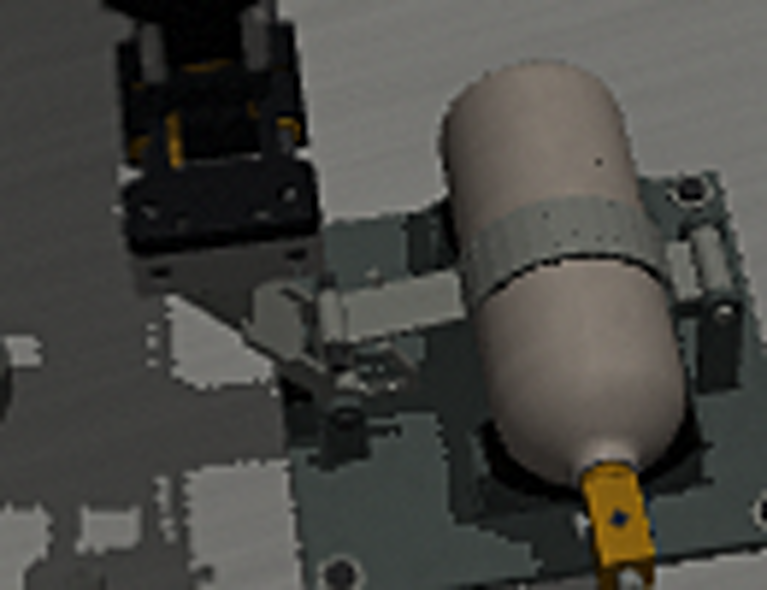

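Emit:
{"method": "carry_out", "body": {"series": [{"delta_pos": [-1,-5,-4],"turn": [0,0,0],"hand": 0},{"delta_pos": [-2,-11,-9],"turn": [0,0,0],"hand": 0},{"delta_pos": [-3,-16,-15],"turn": [0,0,0],"hand": 0},{"delta_pos": [-4,-20,-21],"turn": [0,0,0],"hand": 0},{"delta_pos": [-5,-24,-27],"turn": [0,0,0],"hand": 0},{"delta_pos": [-5,-26,-34],"turn": [0,0,0],"hand": 0},{"delta_pos": [-6,-29,-41],"turn": [0,0,0],"hand": 0},{"delta_pos": [-6,-30,-48],"turn": [0,0,0],"hand": 0}]}}

```text
clock: 10.4
eef_pos: [562.6, -180.8, 54.4]
eef_rot: [3.141, 0.001, 1.369]
wrist_force: [0.4, -2.6, 5.5]
finger_gap: 0.7
```

Emit:
{"method": "carry_out", "body": {"series": [{"delta_pos": [0,-1,-4],"turn": [0,0,0],"hand": 0},{"delta_pos": [0,-1,-7],"turn": [0,0,0],"hand": 0},{"delta_pos": [0,-1,-9],"turn": [0,0,0],"hand": 0},{"delta_pos": [0,-1,-9],"turn": [0,0,0],"hand": 0}]}}

```text
clock: 10.9
eef_pos: [562.2, -181.1, 45.2]
eef_rot: [-3.141, -0.0, 1.369]
wrist_force: [1.5, -1.3, 2.1]
finger_gap: 0.8
```

Emit:
{"method": "carry_out", "body": {"series": [{"delta_pos": [0,0,-2],"turn": [0,0,0],"hand": 0},{"delta_pos": [0,0,-4],"turn": [0,0,0],"hand": 0},{"delta_pos": [0,0,-4],"turn": [0,0,0],"hand": 0}]}}

```text
clock: 11.28
eef_pos: [562.3, -181.4, 41.9]
eef_rot: [-3.142, 0.0, 1.369]
wrist_force: [-3.1, -2.8, 9.5]
finger_gap: 0.7
```

Emit:
{"method": "carry_out", "body": {"series": [{"delta_pos": [0,0,-2],"turn": [0,0,0],"hand": 0},{"delta_pos": [0,0,-3],"turn": [0,0,0],"hand": 0},{"delta_pos": [0,0,-3],"turn": [0,0,0],"hand": 0},{"delta_pos": [0,0,-3],"turn": [0,0,0],"hand": 0}]}}

```text
clock: 11.78
eef_pos: [562.7, -181.5, 41.2]
eef_rot: [3.14, 0.0, 1.369]
wrist_force: [-12.8, 2.6, 33.2]
finger_gap: 0.3
```

```bash
python3 look.py d8 side 200 100 160 190;python3 look.py s8 scene 150 145 130 100
```

```text
[ 562.6989604  -181.45321404   41.16567321] 11.775
3.1052631578947367
[ 562.69554601 -181.46243011   41.18177125] 11.825
5.9
```

View pics/d8.png

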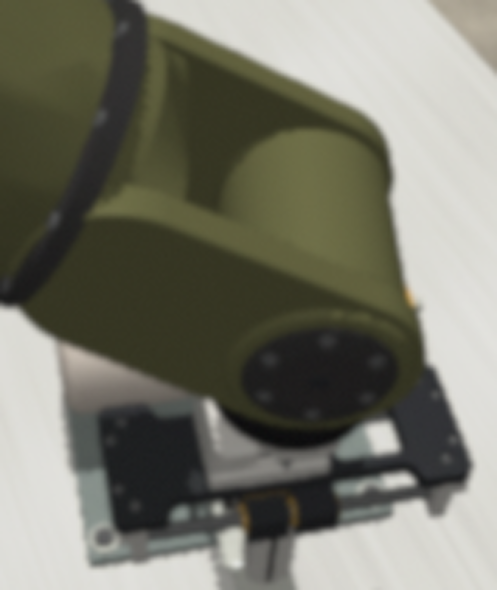

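View pics/s8.png

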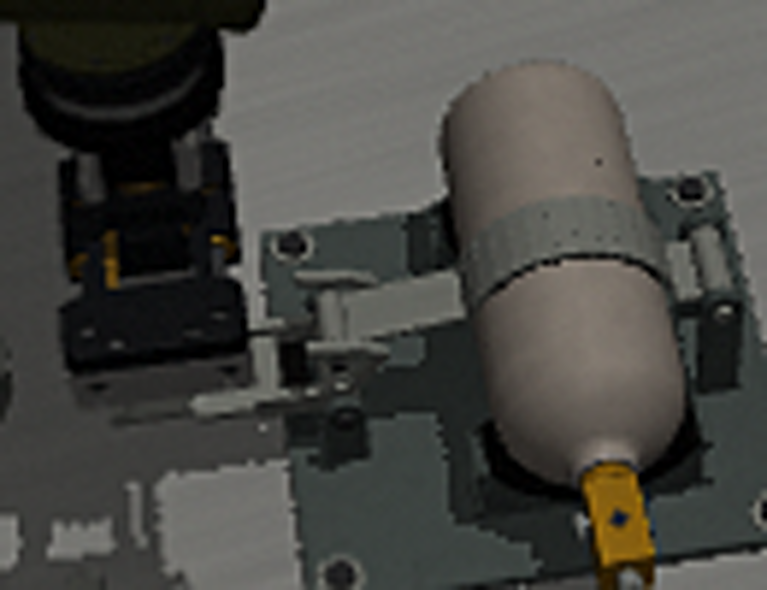

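The lever is down at its stop (33 N at z = 41 mm), and the claws sit over the pin. I'll lift clear and check.

Emit:
{"method": "carry_out", "body": {"series": [{"delta_pos": [0,0,0],"turn": [0,0,0],"hand": 0},{"delta_pos": [0,1,15],"turn": [0,0,0],"hand": 0},{"delta_pos": [0,2,60],"turn": [0,0,0],"hand": 0},{"delta_pos": [0,2,120],"turn": [0,0,0],"hand": 0},{"delta_pos": [0,2,180],"turn": [0,0,0],"hand": 0},{"delta_pos": [-40,-40,200],"turn": [0,0,0],"hand": 0},{"delta_pos": [-40,-40,200],"turn": [0,0,0],"hand": 0},{"delta_pos": [-40,-40,200],"turn": [0,0,0],"hand": 0}]}}

```text
clock: 12.88
eef_pos: [522.3, -220.8, 237.7]
eef_rot: [-3.14, -0.001, 1.369]
wrist_force: [0.1, 0.0, 0.2]
finger_gap: 0.5
```

```bash
python3 look.py d9 side 170 110 220 270;python3 look.py s9 scene 90 125 270 190;python3 look.py w9 wrist; python3 - <<'E'
from h import *
p=np.load("p.npy")
for n,o in (("scene",(90,125,780/270)),("side",(170,110,590/270))):
    print(n,np.round((proj(get_calibration(n),b2w(p,[[-19,-190,43],[19,-190,43],[0,-98,64],[0,0,107]]))+.5-o[:2])*o[2]).tolist())
E
```

```text
[ 522.30165349 -220.81584975  237.69955133] 12.875
2.185185185185185
[ 522.49618032 -220.52628303  237.44336673] 12.925
2.888888888888889
[ 522.59795076 -220.42929572  237.36397008] 12.975
1.5
scene [[231.0, 229.0], [234.0, 265.0], [338.0, 217.0], [452.0, 170.0]]
side [[233.0, 409.0], [278.0, 401.0], [233.0, 297.0], [213.0, 180.0]]
```

View pics/s9.png

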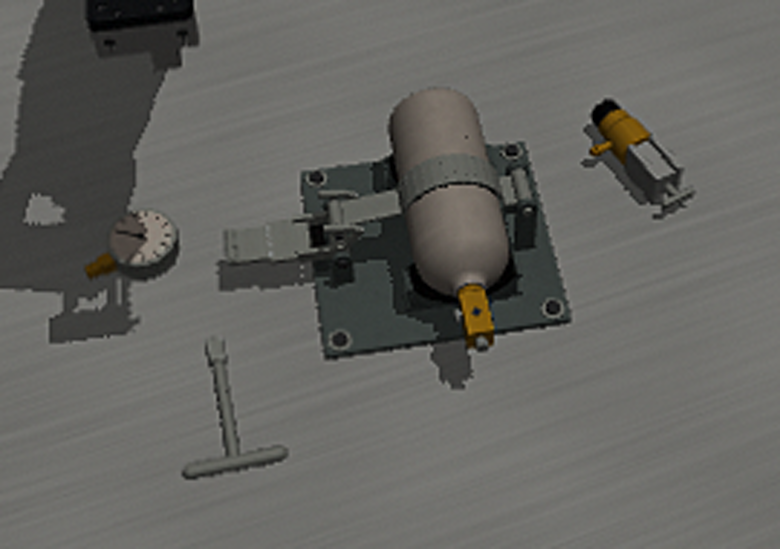

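View pics/d9.png

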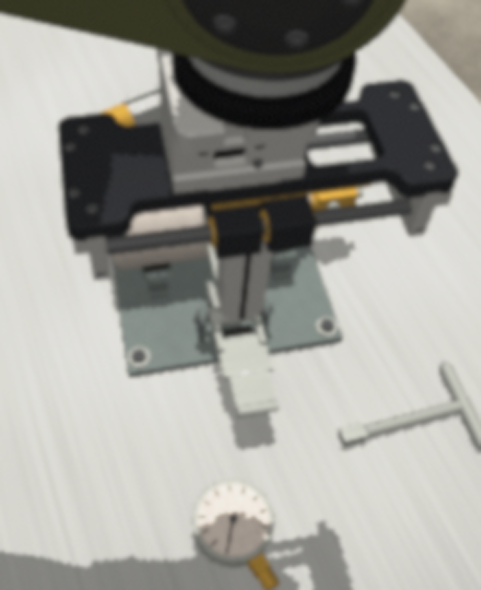

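View pics/w9.png

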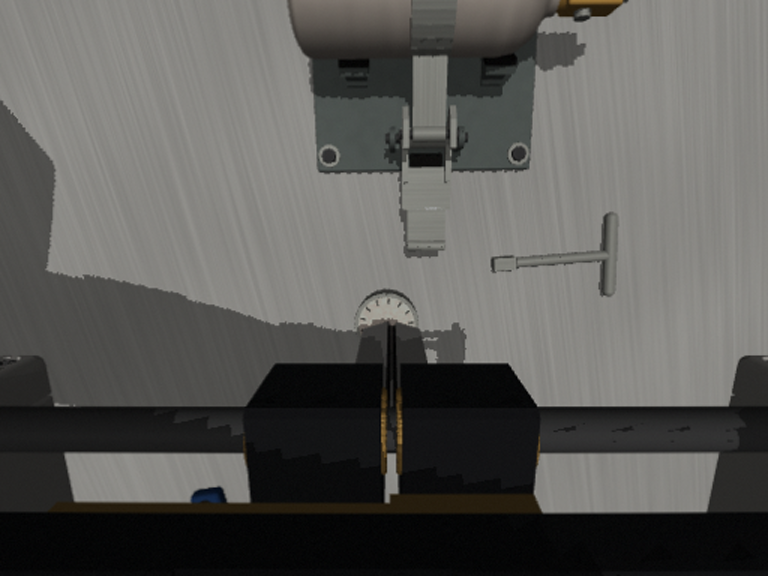

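```bash
python3 -c "
from cell import *
print(read_state()['wrist_force'],read_state()['clock']); print(sign_off())"
```

```text
[ 0.1865141  -0.04832182  0.29892508] 13.025
the job is handed in; nothing more can be done
None
```

I pushed the strap over with the closed fingertips until it lay down on the cylinder, then pushed the cam lever down until its claws sat over the pin. I lifted the hand clear and handed the job in at 13.0 s.

**Strap and lever:** Both were pressed home against their stops, with about 29 N on the strap and 33 N on the lever. The final pictures show the lever handle level, within a few millimetres of where it should be when locked. I judged the joint angles from those pictures and the stop forces, because they can't be read directly.

**Everything else:** In the last pictures, the cylinder, gauge, regulator and key appear to be where they started. The wrist force is close to zero with the hand clear.

**Checks that disagreed:**
- **Bracket position:** my first fit assumed the base plate was centred on the bracket origin, and it is actually about 19 mm off in y. I pressed the strap about 82 mm out instead of the planned 63 mm, which is still on the tail. I refitted before touching the lever.
- **Lever angle:** that first fit also gave an impossible starting angle of about 1.2 rad. The corrected fit gave 1.02 rad, which is within the stated range.

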